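# Put the stone chisels away by length and snap the case shut

### The arm

A 7-joint arm with a two-finger parallel gripper is mounted at the origin on the work surface. World frame = base frame: x ahead of the robot, y to its left, z up, the work surface at z = 0. Lengths are in m, angles in rad, forces in N, time in s.
With the tool pointing down it reaches from about 0.4 to 0.85 m from the base axis. Payload 10.4 kg.
Tool frame: the origin (TCP) lies at the very end of the fingers, on their centre line; the grasp point (between the pads) lies 19 mm behind it; z points along the fingers, y is the line along which they close (so a half turn about z gives the same grasp; the last joint's range is limited). The gripper opens to 87 mm and grips with 3 to 60 N. Pads are 19 mm wide; open, the fingers measure 117 mm over their backs; the gripper's body (75 mm by 190 mm) begins 51 mm behind the grasp point.
Start: joints at [1.218, 0.332, -0.065, 1.46, 0.022, 1.35, -0.088], TCP at [0.202, -0.591, 0.223] pointing down, gripper open.
Joint ranges: [-2.6, 2.6], [-0.5, 2.12], [-1.47, 1.34], [0.16, 2.42], [-1.27, 4.41], [0.06, 2.06], [-2.6, 2.6]. Speed limits (rad/s): [2.22, 2.22, 2.79, 2.79, 3.14, 3.14, 3.14].

### API

Orientations are given as a unit quaternion [x, y, z, w].
In Python, from bench import read_state, cams, workorder gives the robot as it stands.
- The arm moves only by the shell command python3 -m crank 'ROWS' [FORCE]. ROWS is text: rows parted by semicolons, each of 5 numbers parted by spaces: the shift along the tool's x, y, z scaled (see below), then the turn about the tool's z scaled (see below), then the opening, from -1 (shut) to 1 (fully open). In form: dx dy dz yaw jaw; .... A call has 1 to 10 rows; each row shifts and turns the commanded pose from where the row before left it, along the tool's axes as they then stand; what a row does not reach is not made up. The controller multiplies each number of a shift by 200 mm and each number of a turn by 90 degrees. A row lasts 1/10 s, in which the tool goes at most 50 mm and 8.59 degrees, less where a joint would pass 70% of its speed; a pose out of reach is approached as far as the arm can. A call with a number of a shift or a turn outside -1 to 1 is refused whole. A call with a gripper value outside its range is refused whole. The fingers move at their own pace and stop on an object; FORCE is the grip in N (left out, the last holds). Time passes only in rows, so rows that do not move let the fingers close. It gives the time, the measured TCP pose, the force, the opening and the grip force at its end, in the units of the state.
- read_state(): the state, without advancing time (a new reading comes with each control period).
- cams.camera(name): name is "scene" or "top"; returns a dict with "img" (384x512x3 uint8, blue, green, red), "K" (3x3 intrinsics, pixels), "dist" ([k1, k2, p1, p2, k3] as OpenCV has them; the pictures are not rectified), "xyz" and "attitude" of the camera in the world. Camera axes: x right, y down, z forward; pixel columns grow to the right and rows downward; lengths in m; the calibration is good to about 2 mm. A picture is of the moment at which its call begins. There is no depth.
- workorder.close_job(): hands the job in; it is judged then, once.
The state is a dict: "time": time; "joint_positions": joint angles; "joint_vel": joint speeds; "joint_torque": joint torques, N m; "ee_pos": TCP position; "eef_rot": TCP orientation; "ft_force": force on the tool from outside, world axes, zero at the start; "torque": the same for the moment, N m; "width": finger opening in m; "grip_force": force on a finger pad.
Only numpy, scipy, OpenCV 4.12 (cv2) and the standard library are available. Lean on these libraries where they do the work, as an engineer would, in place of code of your own. Each camera call takes 0.05 s, during which the arm holds its last target. There are 200 camera calls.

### The job

Put all the stone chisels away in the blue case: every long chisel in the yellow tray and every short one in the red tray (a short one may have been left in the wrong tray), each lying flat on its tray's floor, lengthwise and side by side. Only when all are in, swing the lid over and press its front edge down until it snaps past its catch and is fully shut. Leave the stone candle holder, the tin and the mallet alone.

Things in the scene. Friction and masses are not known exactly. Their poses are not given: they have to be found in the camera images.
- case: Open blue metal case, fixed to the bench: outside 220 mm (its x) by 314 mm (its y) by 50 mm high, walls and floor 6 mm. Origin at the centre of its underside, z up; +x points to the hinge side (the robot's right), -x to the front with the catch. The two trays lie in it side by side along its y, each filling half; which half is which varies.
- lid_hinge (a point): Point on the lid's hinge line, at its middle, on top of the case's +x wall (50 mm above the bench). The hinge line runs along the case's y. This frame turns with the lid.
- lid_edge (a point): Middle of the lid's free edge on its outer face, 220 mm from the hinge line; 59 mm above the bench when shut. Turns with the lid: z = outer face's normal, -x from hinge to free edge. The lid is a 220 x 314 mm panel, 8 mm thick; at the middle of its free edge a black tab, 70 mm wide and 10 mm thick, stands out 24 mm further, with a steel nub reaching 25 mm below it.
- lid (a joint): Lid angle, rad: 0 shut, 1.57 upright, up to 2.0 leaning back; starts at 1.7 to 1.9. Stiff hinge: the lid stays where it is left and takes up to 5 N at its free edge to move. At about 0.06 rad (14 mm ajar at the edge) it meets a sprung catch at the middle of the case's front; pressing its front edge or tab down with about 15 N snaps it past; then press on to 0.
- tray_long_mid (a point): Centre of the inner floor of the yellow tray, 9 mm above the bench; the tray is fixed in the case, x and y parallel to the case's. Room 198 mm (x) by 143 mm (y); rim 6 mm above this floor. Holds three chisels lying along x, best at y = -45, 0, 45 mm. Fingertips 7 mm above the floor clear the rim; the case's inner wall stands 75 mm off on the outer y side, 41 mm above this floor.
- tray_short_mid (a point): Centre of the free floor of the red tray, 9 mm above the bench; same outside, rim and axes as the yellow tray, but a red block 20 mm high fills its hinge (+x) end, so the room is 148 mm (x) by 143 mm (y). Holds three short chisels along x, best at y = -45, 0, 45 mm; a long chisel does not fit.
- long_a: Long stone chisel: square dark steel bar with a bright blade end, 170 mm long, 20 mm square, about 0.42 kg. Origin at its centre (10 mm above what it lies on), x along its length (blade at +x). Starts on the bench. May be absent (None).
- long_b: Long stone chisel: square dark steel bar with a bright blade end, 170 mm long, 20 mm square, about 0.42 kg. Origin at its centre (10 mm above what it lies on), x along its length (blade at +x). Starts on the bench. May be absent (None).
- long_c: Long stone chisel: square dark steel bar with a bright blade end, 170 mm long, 20 mm square, about 0.42 kg. Origin at its centre (10 mm above what it lies on), x along its length (blade at +x). Starts on the bench. May be absent (None).
- short_a: Short stone chisel: square dark steel bar with a bright blade end, 120 mm long, 20 mm square, about 0.3 kg. Origin at its centre (10 mm above what it lies on), x along its length (blade at +x). Starts on the bench. May be absent (None).
- short_b: Short stone chisel: square dark steel bar with a bright blade end, 120 mm long, 20 mm square, about 0.3 kg. Origin at its centre (10 mm above what it lies on), x along its length (blade at +x). Starts on the bench. May be absent (None).
- short_c: Short stone chisel: square dark steel bar with a bright blade end, 120 mm long, 20 mm square, about 0.3 kg. Origin at its centre (10 mm above what it lies on), x along its length (blade at +x). Starts misfiled, lying lengthwise in the yellow tray. May be absent (None).
- stone: Bystander: grey pebble carved into a candle holder, 104 mm across, 56 mm high, origin at the centre of its underside. Leave alone.
- tin: Bystander: round flat tin with a red band, 84 mm across, 35 mm high, origin at the centre of its underside. Leave alone.
- mallet: Bystander: wooden mallet lying on the bench, head 110 x 65 x 65 mm, handle along its x, 305 mm overall; origin on its underside under the handle's head end. Leave alone.

How it is judged:
On the way, in this order (a step that is already met when the one before it is completed fails the run):
1. every chisel lies in its own tray while the lid is still open (x of long_a in the frame of tray_long_mid between -0.022 and 0.022 m and y of long_a in the frame of tray_long_mid between -0.066 and 0.066 m and z of long_a in the frame of tray_long_mid between 0.004 and 0.016 m and angle between the x axis of each of long_a, long_b, long_c and the x axis of tray_long_mid, either way round below 0.3 rad and x of long_b in the frame of tray_long_mid between -0.022 and 0.022 m and y of long_b in the frame of tray_long_mid between -0.066 and 0.066 m and z of long_b in the frame of tray_long_mid between 0.004 and 0.016 m and x of long_c in the frame of tray_long_mid between -0.022 and 0.022 m and y of long_c in the frame of tray_long_mid between -0.066 and 0.066 m and z of long_c in the frame of tray_long_mid between 0.004 and 0.016 m and x of short_a in the frame of tray_short_mid between -0.022 and 0.022 m and y of short_a in the frame of tray_short_mid between -0.066 and 0.066 m and z of short_a in the frame of tray_short_mid between 0.004 and 0.016 m and angle between the x axis of each of short_a, short_b, short_c and the x axis of tray_short_mid, either way round below 0.3 rad and x of short_b in the frame of tray_short_mid between -0.022 and 0.022 m and y of short_b in the frame of tray_short_mid between -0.066 and 0.066 m and z of short_b in the frame of tray_short_mid between 0.004 and 0.016 m and x of short_c in the frame of tray_short_mid between -0.022 and 0.022 m and y of short_c in the frame of tray_short_mid between -0.066 and 0.066 m and z of short_c in the frame of tray_short_mid between 0.004 and 0.016 m and value of joint lid above 0.6 rad), for 0.2 s.
2. the lid is pressed past its catch, fully shut (value of joint lid below 0.02 rad), for 0.2 s.
At the end, for the whole second after the job is handed in: Each long chisel in the yellow tray, each short in the red: centre within 22 mm of the room's middle along the tray and 66 mm across, 4 to 16 mm above the floor, within 0.3 rad of lengthwise, at rest; lid shut past its catch (under 0.02 rad) (x of long_a in the frame of tray_long_mid between -0.022 and 0.022 m and y of long_a in the frame of tray_long_mid between -0.066 and 0.066 m and z of long_a in the frame of tray_long_mid between 0.004 and 0.016 m and angle between the x axis of each of long_a, long_b, long_c and the x axis of tray_long_mid, either way round below 0.3 rad and x of long_b in the frame of tray_long_mid between -0.022 and 0.022 m and y of long_b in the frame of tray_long_mid between -0.066 and 0.066 m and z of long_b in the frame of tray_long_mid between 0.004 and 0.016 m and x of long_c in the frame of tray_long_mid between -0.022 and 0.022 m and y of long_c in the frame of tray_long_mid between -0.066 and 0.066 m and z of long_c in the frame of tray_long_mid between 0.004 and 0.016 m and x of short_a in the frame of tray_short_mid between -0.022 and 0.022 m and y of short_a in the frame of tray_short_mid between -0.066 and 0.066 m and z of short_a in the frame of tray_short_mid between 0.004 and 0.016 m and angle between the x axis of each of short_a, short_b, short_c and the x axis of tray_short_mid, either way round below 0.3 rad and x of short_b in the frame of tray_short_mid between -0.022 and 0.022 m and y of short_b in the frame of tray_short_mid between -0.066 and 0.066 m and z of short_b in the frame of tray_short_mid between 0.004 and 0.016 m and x of short_c in the frame of tray_short_mid between -0.022 and 0.022 m and y of short_c in the frame of tray_short_mid between -0.066 and 0.066 m and z of short_c in the frame of tray_short_mid between 0.004 and 0.016 m and linear speed of each of long_a, long_b, long_c, short_a, short_b, short_c below 0.02 m/s and value of joint lid below 0.02 rad); the robot touches nothing.
It fails at once if the stone is disturbed: moved more than 40 mm (distance of stone from where it was at the start of the episode above 0.04 m).
It fails at once if the tin is disturbed: moved more than 40 mm (distance of tin from where it was at the start of the episode above 0.04 m).
It fails at once if the mallet is disturbed: moved more than 40 mm (distance of mallet from where it was at the start of the episode above 0.04 m).
Of long_a, long_b, long_c, short_a, short_b, short_c only 4 to 6 are there at a start; the rules pass over those that are not, and their reading is None.
At some moment in a run one of long_a, long_b, long_c, short_a, short_b, short_c may be knocked a few centimetres aside while the robot is not near it.
Once in a run the grip may slacken for a moment while it holds something.
It also fails if it takes over 210 s, if anything falls off the work surface, if the arm or the gripper's body presses on something with over 40 N, if the wrist force passes 120 N, or if a joint passes its speed limit or range.

## Working session

There is one attempt and no reset: what is moved stays moved. The work goes in short steps, Python scripts to look and compute and a shell command to move; the robot and the scene stay as the last step left them, time stands still between calls to the robot, and variables do not carry over. Pictures are saved under pics/ and viewed, at most 14 in all, crops included, and the job is handed in when it is done.

```bash
ls; mkdir -p pics
python3 - <<'E'
from bench import read_state,cams
import cv2,numpy as np
s=read_state();print(s)
for n in("top","scene"):
    c=cams.camera(n);cv2.imwrite(f"pics/{n}0.png",cv2.resize(c["img"],(800,600),interpolation=cv2.INTER_CUBIC));print({k:v for k,v in c.items() if k!="img"})
E
```

```text
pics
{'time': 0.0, 'joint_positions': array([ 1.21837623,  0.33289385, -0.06465454,  1.46094144,  0.02159749,
        1.34989243, -0.08852654]), 'joint_vel': array([-0.00065694,  0.00065823, -0.00073859, -0.00032429, -0.00084307,
       -0.00091853,  0.00093581]), 'joint_torque': array([ 1.66335772e-04, -6.23242593e+01,  2.49880267e-02, -3.89897132e+01,
       -6.12506946e-02,  3.97947198e-02,  1.66585755e-04]), 'ee_pos': array([ 0.20226495, -0.59095838,  0.22174004]), 'eef_rot': array([ 9.86436899e-01,  1.64139348e-01, -1.56760594e-04, -7.02759630e-04]), 'ft_force': array([-1.68559284, -0.55101207, -0.51776056]), 'torque': array([-0.01146952, -0.02970398, -0.01538723]), 'grip_force': 0.0, 'width': 0.08675039052692714}
{'K': array([[415.66532707,   0.        , 253.62188815],
       [  0.        , 415.66532707, 194.30829979],
       [  0.        ,   0.        ,   1.        ]]), 'dist': array([-0.14040534,  0.        ,  0.        ,  0.        ,  0.        ]), 'xyz': array([0.51557276, 0.14353661, 1.18561849]), 'attitude': array([-0.7023657 ,  0.71078456, -0.02825242,  0.0258752 ])}
{'K': array([[393.47000473,   0.        , 255.58092904],
       [  0.        , 393.47000473, 194.31433929],
       [  0.        ,   0.        ,   1.        ]]), 'dist': array([-0.10156608,  0.        ,  0.        ,  0.        ,  0.        ]), 'xyz': array([ 1.21108643, -0.57506342,  0.93585376]), 'attitude': array([ 0.86190801,  0.31739319, -0.13552374, -0.37149624])}
```

View pics/top0.png

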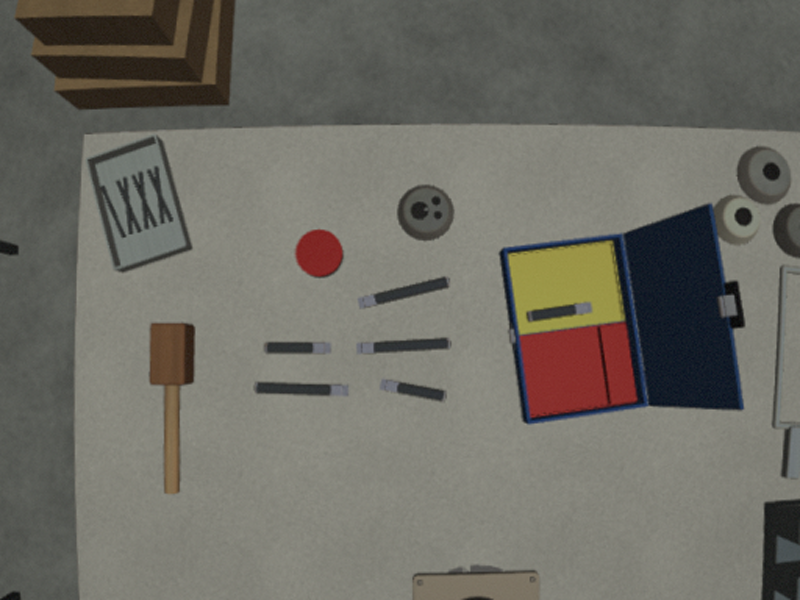

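View pics/scene0.png

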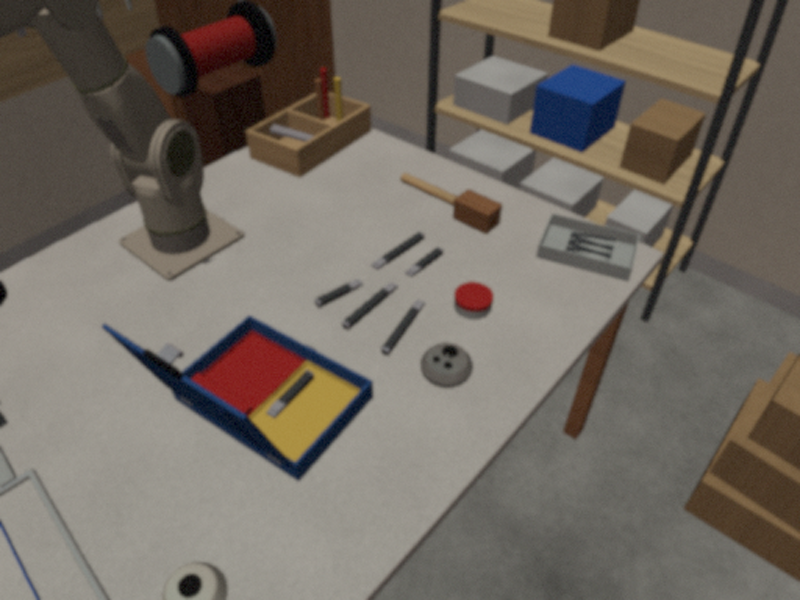

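The top view shows six chisels. The long ones are at about (404,292), (404,346) and (300,389). The short ones are at (297,348) and (413,390), with one misfiled at (560,312) in the yellow tray. The case is at right, hinge on image-right, lid leaning back. I'll enlarge to read the ends.

Run:
```python
import cv2
from bench import cams
i=cams.camera("top")["img"]
cv2.imwrite("pics/c1.png",cv2.resize(i[170:270,155:300],None,fx=5.5,fy=5.5,interpolation=cv2.INTER_CUBIC))
cv2.imwrite("pics/c2.png",cv2.resize(i[125:275,310:480],None,fx=4,fy=4,interpolation=cv2.INTER_CUBIC))
```

```text
(no output)
```

View pics/c1.png

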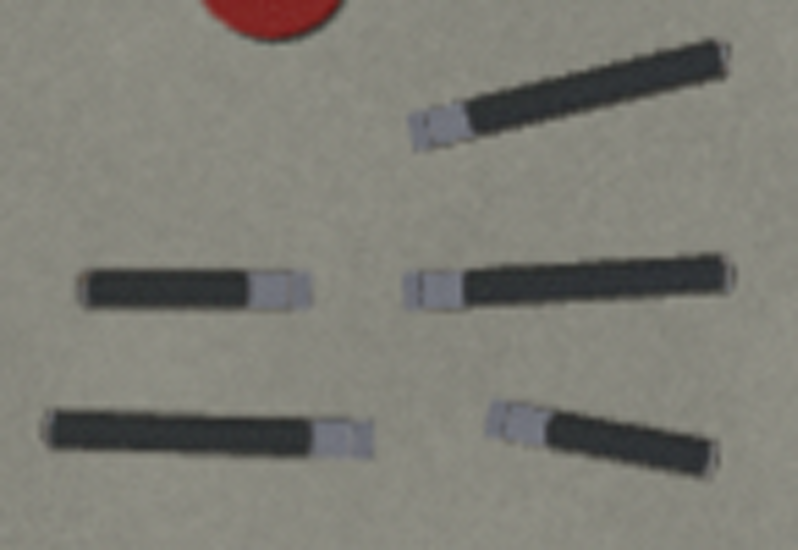

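View pics/c2.png

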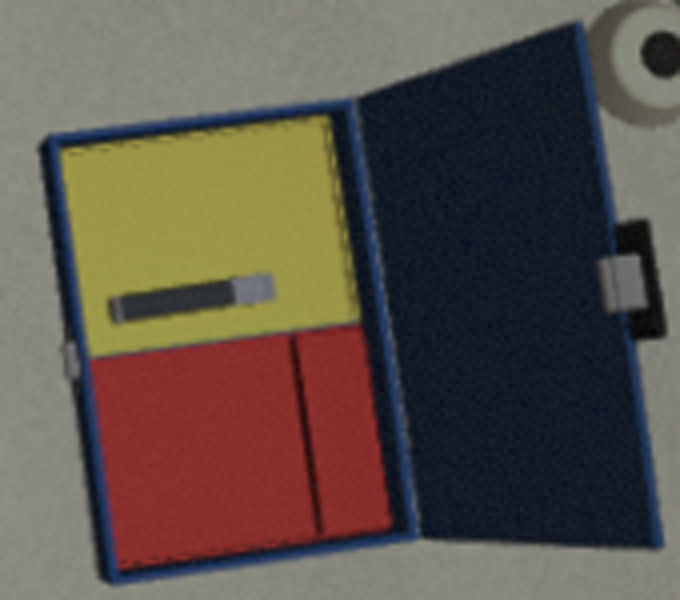

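Crop 1 gives the chisel ends: long (412,130)-(725,58), (405,290)-(732,273) and (44,430)-(374,440); short (80,289)-(312,289) and (487,418)-(715,459). Crop 2 shows the misfiled short one at (112,306)-(274,288), yellow tray on the far side, and the case's rim corners.

```bash
cat > h.py <<'E'
import numpy as np,cv2,sys
from scipy.spatial.transform import Rotation as R
from bench import read_state,cams
def world(c,px,z):
    n=cv2.undistortPoints(np.array(px,float).reshape(-1,1,2),c["K"],c["dist"]).reshape(-1,2)
    d=R.from_quat(c["attitude"]).apply(np.c_[n,np.ones(len(n))]);o=c["xyz"]
    return o+d*((z-o[2])/d[:,2])[:,None]
def pix(c,P):
    r=R.from_quat(c["attitude"]).inv();rv=r.as_rotvec();t=-r.apply(c["xyz"])
    return cv2.projectPoints(np.array(P,float).reshape(-1,3),rv,t,c["K"],c["dist"])[0].reshape(-1,2)
def go(x,y,z,deg):
    "print turn and shift needed: yaw units first (at current place), then shift in tool axes after that turn"
    s=read_state();r=R.from_quat(s["eef_rot"]).as_matrix()
    psi=np.degrees(np.arctan2(r[1,0],r[0,0]));dd=(deg-psi+90)%180-90
    a=np.radians(psi+dd);d=np.array([x,y,z])-s["ee_pos"]
    ex=np.array([np.cos(a),np.sin(a),0]);ey=np.array([np.sin(a),-np.cos(a),0])
    print(f"psi {psi:.1f} turn {dd:.1f}deg yaw {-dd/90:.3f} | dx {d@ex/.2:.3f} dy {d@ey/.2:.3f} dz {-d[2]/.2:.3f} | t {s['time']:.1f} w {s['width']:.4f}")
def case(x,y): # case frame -> world xy
    return C+R2@np.array([x,y])
try:
    C=np.load("case.npy");A=C[2];C=C[:2];R2=np.array([[np.cos(A),-np.sin(A)],[np.sin(A),np.cos(A)]])
except Exception: pass
E
python3 - <<'E'
from h import *
c=cams.camera("top")
def cr(p,x,y,f):return (np.array(p)+.5)/f-.5+[x,y]
for n,a,b in[("L1",(412,130),(725,58)),("L2",(405,290),(732,273)),("L3",(44,430),(374,440)),("S1",(80,289),(312,289)),("S2",(487,418),(715,459))]:
    w=world(c,[cr(a,155,170,5.5),cr(b,155,170,5.5)],.018);d=w[0]-w[1];print(n,w.mean(0).round(4),np.linalg.norm(d).round(4),(np.degrees(np.arctan2(d[1],d[0]))%180).round(1))
w=world(c,[cr(p,310,125,4) for p in((112,306),(274,288))],.027);d=w[0]-w[1];print("S3",w.mean(0).round(4),np.linalg.norm(d).round(4),(np.degrees(np.arctan2(d[1],d[0]))%180).round(1))
w=world(c,[cr(p,310,125,4) for p in((43,141),(355,101),(415,539),(111,580))],.05)[:,:2];print(w.round(4))
P=np.array([[-110,157],[110,157],[110,-157],[-110,-157]])/1000.
H=(w-w.mean(0));th=np.arctan2(sum(P[:,0]*H[:,1]-P[:,1]*H[:,0]),sum((P*H).sum(1)))
Rr=np.array([[np.cos(th),-np.sin(th)],[np.sin(th),np.cos(th)]])
print("case",w.mean(0),np.degrees(th),"res",(w-w.mean(0)-P@Rr.T).round(4).tolist())
np.save("case.npy",[*w.mean(0),th])
E
python3 -c "
from h import *
for p in [(-.025,.0855-.0),(0,0)]: print(case(*p))
go(*case(0,.03),.15,90)"
```

```text
L1 [0.6266 0.1264 0.018 ] 0.165 102.3
L2 [0.5305 0.1277 0.018 ] 0.1671 92.3
L3 [0.4542 0.3124 0.018 ] 0.1694 87.9
S1 [0.5287 0.3185 0.018 ] 0.1194 89.5
S2 [0.4505 0.1123 0.018 ] 0.1178 79.1
S3 [ 0.5881 -0.1551  0.027 ] 0.1174 95.5
[[ 0.6962 -0.047 ]
 [ 0.7235 -0.2706]
 [ 0.416  -0.3028]
 [ 0.3936 -0.0872]]
case [ 0.55732708 -0.17688832] -83.33629894126267 res [[-0.0043, 0.0024], [-0.0025, -0.0027], [0.0018, 0.0016], [0.005, -0.0013]]
[ 0.63934843 -0.14213566]
[ 0.55732708 -0.17688832]
psi 18.9 turn 71.1deg yaw -0.790 | dx 2.089 dy 1.924 dz 0.361 | t 0.2 w 0.0872
```

Run:
```python
from h import *
c=cams.camera("top");f=4;x0,y0=310,125
im=cv2.resize(c["img"][125:275,310:480],None,fx=f,fy=f,interpolation=cv2.INTER_CUBIC)
def poly(pts,z,col):
    q=pix(c,[[*case(*p),z] for p in pts]);q=((q-[x0,y0]+.5)*f-.5).round().astype(int);cv2.polylines(im,[q],True,col,1)
r=lambda a,b,x,y:[(a,x),(b,x),(b,y),(a,y)]
poly(r(-.11,.11,-.157,.157),.05,(255,255,255));poly(r(-.104,.104,-.151,.151),.05,(0,255,0))
poly(r(-.099,.099,.004,.147),.009,(0,0,0));poly(r(-.099,.049,-.147,-.004),.009,(255,255,0))
cv2.imwrite("pics/ov.png",im)
```

```text
(no output)
```

View pics/ov.png

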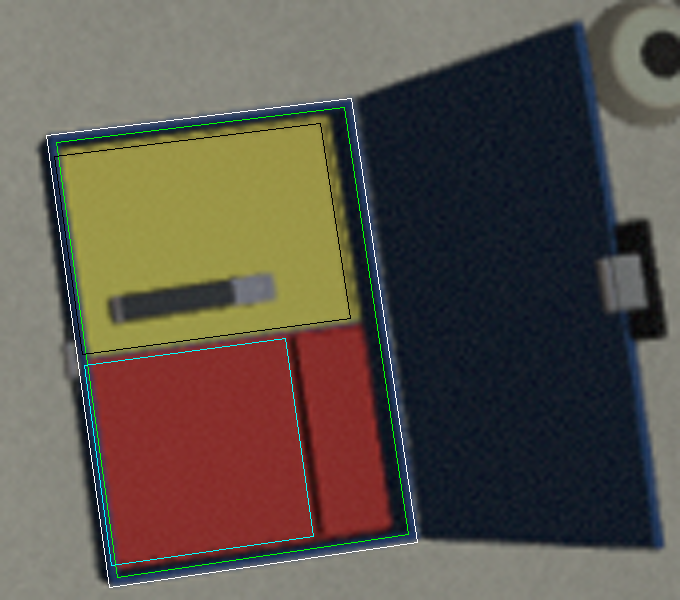

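Overlay: the fit is good to a few mm. The tray features sit about 4 px (3 mm) further right and 2 px up, so I'll shift the case by that. Next I lift over the lid and fetch the misfiled short chisel.

```bash
python3 -c "
import numpy as np;c=np.load('case.npy');c[:2]=[.5586,-.1792];np.save('case.npy',c)"
python3 -m crank '0 0 -0.15 -0.085 0.2;0 0 -0.22 -0.085 0.2;0 0 -0.22 -0.085 0.2;0 0 -0.22 -0.085 0.2;0 0 -0.1 -0.085 0.2;0 0 0 -0.085 0.2;0 0 0 -0.085 0.2;0 0 0 -0.085 0.2;0 0 0 -0.085 0.2;0 0 0 -0.085 0.2' 40
python3 -c "
from h import *
go(.588,-.155,.06,95.5)"
```

```text
time: 1.25
ee_pos: [0.2024, -0.5913, 0.4044]
eef_rot: [0.671, 0.741, 0.0, -0.0]
ft_force: [-0.4, 1.0, -0.3]
width: 0.0525
grip_force: 0.0
psi 95.7 turn -0.2deg yaw 0.002 | dx 1.987 dy 2.128 dz 1.722 | t 1.2 w 0.0525
```

```bash
python3 -m crank '0.14 0.15 0 0 0.1;0.14 0.15 0 0 0.1;0.14 0.15 0 0 0.1;0.14 0.15 0 0 0.1;0.14 0.15 0 0 0.1;0.14 0.15 0 0 0.1;0.14 0.15 0 0 0.1;0.14 0.15 0 0 0.1;0.14 0.15 0 0 0.1;0.14 0.15 0 0 0.1'
python3 -m crank '0.14 0.15 0 0 0.1;0.14 0.15 0 0 0.1;0.14 0.15 0 0 0.1;0.14 0.15 0 0 0.1;0 0 0.22 0 0.1;0 0 0.22 0 0.1;0 0 0.22 0 0.1;0 0 0.22 0 0.1;0 0 0.22 0 0.1;0 0 0.22 0 0.1'
python3 -c "
from h import *
go(.588,-.155,.016,95.5)"
```

```text
time: 2.25
ee_pos: [0.4756, -0.283, 0.4047]
eef_rot: [0.673, 0.74, -0.0, 0.0]
ft_force: [0.8, -0.8, 0.8]
width: 0.0476
grip_force: 0.0
time: 3.25
ee_pos: [0.5834, -0.1617, 0.1389]
eef_rot: [0.673, 0.74, -0.0, 0.0]
ft_force: [0.4, -0.2, -1.1]
width: 0.048
grip_force: 0.0
psi 95.4 turn 0.1deg yaw -0.001 | dx 0.031 dy 0.026 dz 0.615 | t 3.2 w 0.0480
```

```bash
python3 -m crank '0.03 0.026 0.2 0 0.1;0 0 0.2 0 0.1;0 0 0.15 0 0.1;0 0 0.065 0 0.1;0 0 0 0 0.1;0 0 0 0 -1;0 0 0 0 -1;0 0 0 0 -1;0 0 0 0 -1;0 0 0 0 -1' 45
python3 -m crank '0 0 0 0 -1;0 0 -0.05 0 -1;0 0 -0.2 0 -1;0 0 -0.15 0 -1;0 0 0 0 -1'
python3 -c "
from h import *
go(*case(-.025,-.0755-.04),.06,96.7)
c=cams.camera('top');f=4
cv2.imwrite('pics/s3.png',cv2.resize(c['img'][125:275,310:480],None,fx=f,fy=f,interpolation=cv2.INTER_CUBIC))"
```

```text
time: 4.25
ee_pos: [0.5885, -0.1552, 0.0179]
eef_rot: [0.673, 0.74, 0.0, 0.0]
ft_force: [-0.3, -0.2, 2.1]
width: 0.0198
grip_force: 44.6
time: 4.75
ee_pos: [0.5908, -0.1553, 0.1024]
eef_rot: [0.673, 0.74, 0.002, 0.003]
ft_force: [0.0, -0.6, -2.7]
width: 0.0192
grip_force: 44.6
psi 95.4 turn 1.3deg yaw -0.014 | dx 0.025 dy -0.751 dz 0.212 | t 4.8 w 0.0192
```

Held at 19 mm opening. Next it goes to the red tray's outer slot.

```bash
python3 -m crank '0.025 0 0 -0.014 -1;0 -0.15 0 0 -1;0 -0.15 0 0 -1;0 -0.15 0 0 -1;0 -0.15 0 0 -1;0 -0.15 0 0 -1;0 0 0.1 0 -1;0 0 0.1 0 -1;0 0 0 0 -1'
python3 -c "
from h import *
go(*case(-.025,-.0755-.04),.0175,96.7)"
```

```text
time: 5.7
ee_pos: [0.436, -0.1664, 0.0544]
eef_rot: [0.664, 0.747, -0.001, -0.003]
ft_force: [-0.6, 1.0, -2.7]
width: 0.0195
grip_force: 44.6
psi 96.7 turn -0.0deg yaw 0.000 | dx -0.010 dy 0.024 dz 0.185 | t 5.7 w 0.0195
```

```bash
python3 -m crank '-0.01 0.024 0.1 0 -1;0 0 0.06 0 -1;0 0 0.025 0 -1;0 0 0 0 -1;0 0 0 0 -0.28;0 0 0 0 -0.28;0 0 0 0 -0.28;0 0 -0.1 0 -0.28;0 0 -0.2 0 -0.2;0 0 -0.2 0 0'
python3 -c "
from h import *
go(.4505,.1123,.1,79.1)
c=cams.camera('top');f=4
cv2.imwrite('pics/s3b.png',cv2.resize(c['img'][125:275,310:480],None,fx=f,fy=f,interpolation=cv2.INTER_CUBIC))"
```

```text
time: 6.7
ee_pos: [0.4436, -0.1686, 0.1219]
eef_rot: [0.665, 0.747, 0.0, -0.0]
ft_force: [1.4, -0.3, 0.5]
width: 0.0371
grip_force: 0.0
psi 96.7 turn -17.6deg yaw 0.195 | dx 1.386 dy -0.232 dz 0.110 | t 6.7 w 0.0371
```

```bash
python3 -m crank '0 0 -0.05 0.065 0;0 0 0 0.065 0;0 0 0 0.065 0;0.198 -0.033 0 0 0;0.198 -0.033 0 0 0;0.198 -0.033 0 0 0;0.198 -0.033 0 0 0;0.198 -0.033 0 0 0;0.198 -0.033 0 0 0;0.198 -0.033 0 0 0'
python3 -m crank '0 0 0.1 0 0;0 0 0.1 0 0;0 0 0.05 0 0'
python3 -c "
from h import *
go(.4505,.1123,.006,79.1)
c=cams.camera('top');cv2.imwrite('pics/full1.png',cv2.resize(c['img'][120:280,155:430],None,fx=2.9,fy=2.9,interpolation=cv2.INTER_CUBIC))"
```

```text
time: 7.75
ee_pos: [0.451, 0.1135, 0.1312]
eef_rot: [0.771, 0.637, 0.0, 0.001]
ft_force: [0.2, -0.5, 0.3]
width: 0.0436
grip_force: 0.0
time: 8.05
ee_pos: [0.4503, 0.1121, 0.0795]
eef_rot: [0.771, 0.637, -0.0, -0.0]
ft_force: [-0.2, -0.9, 0.9]
width: 0.0434
grip_force: 0.0
psi 79.1 turn -0.0deg yaw 0.000 | dx 0.001 dy 0.001 dz 0.368 | t 8.1 w 0.0434
```

View pics/full1.png

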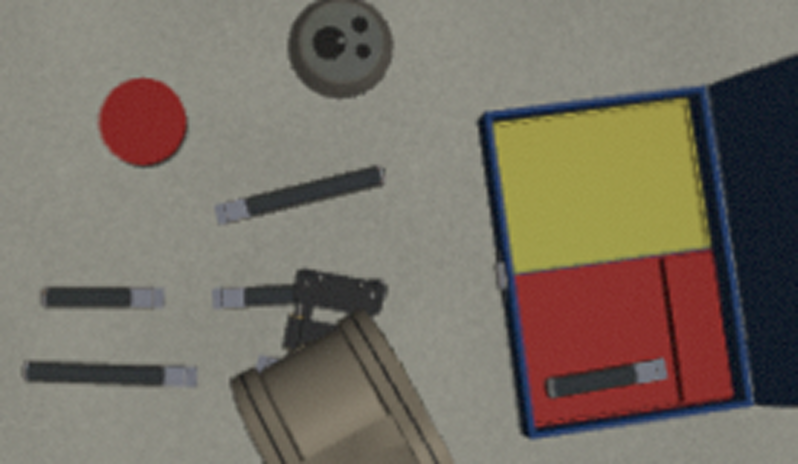

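The misfiled chisel now lies flat in the red tray, ends at (547,388)-(665,370). The gripper is above S2.

```bash
python3 -m crank '0 0 0.18 0 0;0 0 0.12 0 0;0 0 0.068 0 0;0 0 0 0 0;0 0 0 0 -1;0 0 0 0 -1;0 0 0 0 -1;0 0 0 0 -1;0 0 -0.05 0 -1;0 0 -0.2 0 -1'
python3 -m crank '0 0 -0.2 0 -1;0 0 -0.05 -0.065 -1;0 0 0 -0.065 -1;0 0 0 -0.065 -1'
python3 -c "
from h import *
go(*case(-.025,-.0755+.005),.06,96.7)"
```

```text
time: 9.1
ee_pos: [0.4481, 0.1113, 0.0552]
eef_rot: [0.771, 0.637, -0.003, -0.002]
ft_force: [1.0, -0.8, -1.9]
width: 0.0198
grip_force: 45.0
time: 9.5
ee_pos: [0.4509, 0.1119, 0.108]
eef_rot: [0.663, 0.748, 0.0, 0.001]
ft_force: [0.5, -0.2, -3.8]
width: 0.0195
grip_force: 45.0
psi 96.9 turn -0.2deg yaw 0.002 | dx -1.383 dy 0.012 dz 0.240 | t 9.5 w 0.0195
```

```bash
python3 -m crank '-0.12 0 0 0 -1;-0.18 0 0 0 -1;-0.18 0 0 0 -1;-0.18 0 0 0 -1;-0.18 0 0 0 -1;-0.18 0 0 0 -1;-0.18 0 0 0 -1;-0.18 0.012 0 0 -1;0 0 0.14 0 -1;0 0 0.1 0 -1'
python3 -m crank '0 0 0 0 -1;0 0 0 0 -1'
python3 -c "
from h import *
go(*case(-.025,-.0755+.005),.0175,96.7)"
```

```text
time: 10.5
ee_pos: [0.4849, -0.1631, 0.0584]
eef_rot: [0.666, 0.746, 0.0, -0.0]
ft_force: [-0.6, 0.7, -3.7]
width: 0.0195
grip_force: 45.0
time: 10.7
ee_pos: [0.4853, -0.1615, 0.0597]
eef_rot: [0.665, 0.747, 0.0, -0.0]
ft_force: [0.1, 1.1, -3.2]
width: 0.0197
grip_force: 45.0
psi 96.7 turn 0.0deg yaw -0.000 | dx -0.005 dy 0.001 dz 0.211 | t 10.7 w 0.0197
```

Lower and release, then on to S1.

```bash
python3 -m crank '0 0 0.1 0 -1;0 0 0.08 0 -1;0 0 0.031 0 -1;0 0 0 0 -1;0 0 0 0 -0.28;0 0 0 0 -0.28;0 0 0 0 -0.28;0 0 -0.1 0 -0.28;0 0 -0.2 0 -0.2;0 0 -0.2 0 0'
python3 -c "
from h import *
go(.5287,.3185,.1,89.5)
c=cams.camera('top');cv2.imwrite('pics/full2.png',cv2.resize(c['img'][120:280,155:430],None,fx=2.9,fy=2.9,interpolation=cv2.INTER_CUBIC))"
```

```text
time: 11.7
ee_pos: [0.4849, -0.1615, 0.1179]
eef_rot: [0.665, 0.747, 0.0, -0.001]
ft_force: [0.4, -0.4, -0.1]
width: 0.0372
grip_force: 0.0
psi 96.7 turn -7.2deg yaw 0.080 | dx 2.402 dy 0.198 dz 0.089 | t 11.7 w 0.0372
```

```bash
python3 -m crank '0 0 -0.05 0.08 0;0.2 0.0165 0 0 0;0.2 0.0165 0 0 0;0.2 0.0165 0 0 0;0.2 0.0165 0 0 0;0.2 0.0165 0 0 0;0.2 0.0165 0 0 0;0.2 0.0165 0 0 0;0.2 0.0165 0 0 0;0.2 0.0165 0 0 0'
python3 -m crank '0.2 0.0165 0 0 0;0.2 0.0165 0 0 0;0.2 0.0165 0 0 0;0 0 0.15 0 0;0 0 0.15 0 0;0 0 0 0 0'
python3 -c "
from h import *
go(.5287,.3185,.006,89.5)
c=cams.camera('top');cv2.imwrite('pics/full3.png',cv2.resize(c['img'][120:280,155:430],None,fx=2.9,fy=2.9,interpolation=cv2.INTER_CUBIC))"
```

```text
time: 12.75
ee_pos: [0.5186, 0.1993, 0.1269]
eef_rot: [0.711, 0.704, 0.0, 0.0]
ft_force: [0.5, -1.6, 0.6]
width: 0.0434
grip_force: 0.0
time: 13.35
ee_pos: [0.5274, 0.3164, 0.0629]
eef_rot: [0.71, 0.704, -0.003, -0.001]
ft_force: [0.2, -0.4, -0.3]
width: 0.0435
grip_force: 0.0
psi 89.5 turn 0.0deg yaw -0.000 | dx 0.011 dy 0.006 dz 0.284 | t 13.3 w 0.0435
```

View pics/full3.png

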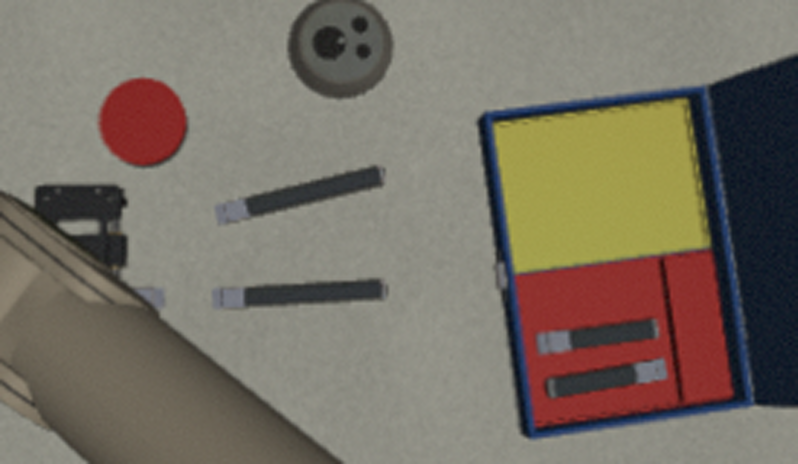

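S2 lies in the middle of the red tray at (538,343)-(658,328). S1's blade end is still at (163,297), so nothing was knocked.

```bash
python3 -m crank '0.011 0.006 0.14 0 0;0 0 0.1 0 0;0 0 0.044 0 0;0 0 0 0 0;0 0 0 0 -1;0 0 0 0 -1;0 0 0 0 -1;0 0 0 0 -1;0 0 -0.05 0 -1;0 0 -0.2 0 -1'
python3 -m crank '0 0 -0.2 0 -1;0 0 -0.05 -0.08 -1;0 0 0 0 -1'
python3 -c "
from h import *
go(*case(-.025,-.0755+.05),.06,96.7)"
```

```text
time: 14.4
ee_pos: [0.5283, 0.3178, 0.0569]
eef_rot: [0.71, 0.704, -0.004, -0.001]
ft_force: [0.7, -0.4, -3.3]
width: 0.0197
grip_force: 45.0
time: 14.7
ee_pos: [0.5315, 0.3205, 0.1124]
eef_rot: [0.664, 0.748, 0.002, 0.001]
ft_force: [0.3, 0.5, -5.2]
width: 0.0196
grip_force: 4.5
psi 96.8 turn -0.1deg yaw 0.001 | dx -2.372 dy -0.284 dz 0.262 | t 14.7 w 0.0196
```

The grip has slackened (4.5 N), so I'll hold still until it recovers.

```bash
python3 -m crank '0 0 0 0 -1;0 0 0 0 -1;0 0 0 0 -1;0 0 0 0 -1;0 0 0 0 -1;0 0 0 0 -1' 50
python3 -c "
from h import *
c=cams.camera('top');a=c['img'][120:280,155:430]
c=cams.camera('scene');b=c['img'][130:250,170:340]
cv2.imwrite('pics/slack.png',np.hstack([cv2.resize(a,(450,262)),cv2.resize(b,(350,262))]))"
```

```text
time: 15.3
ee_pos: [0.5305, 0.3199, 0.1097]
eef_rot: [0.665, 0.747, -0.0, -0.0]
ft_force: [0.5, -0.3, -4.1]
width: 0.0193
grip_force: 50.0
```

View pics/slack.png

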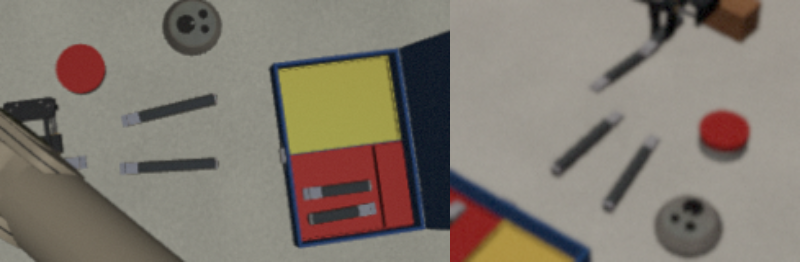

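```bash
python3 -c "
from h import *
s=read_state();c=cams.camera('scene');r=R.from_quat(s['eef_rot']).as_matrix()
im=c['img'].copy();f=6;x0,y0=225,95;im=cv2.resize(im[95:175,225:355],None,fx=f,fy=f,interpolation=cv2.INTER_CUBIC)
cc=s['ee_pos']+[0,0,.004]
for sx in(-.01,.01):
  for sz in (-.01,.01):
    q=pix(c,[cc+r[:,0]*k+r[:,1]*sx+[0,0,sz] for k in(-.06,.06)]);q=((q-[x0,y0]+.5)*f-.5).astype(int);cv2.line(im,tuple(map(int,q[0])),tuple(map(int,q[1])),(0,255,0),1)
cv2.imwrite('pics/hold.png',im)"
```

```text
(no output)
```

View pics/hold.png

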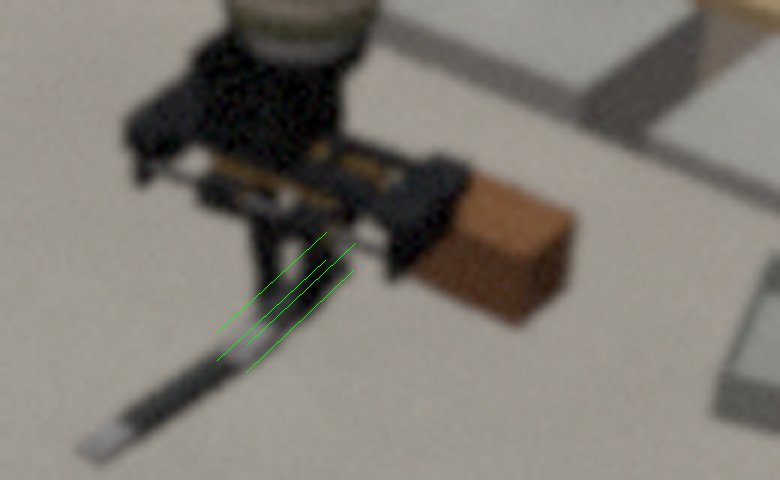

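The held chisel matches the green prediction, and the bar at (80-240, 350-450) is L3 on the bench. I'll carry on.

```bash
python3 -m crank '-0.12 -0.02 0 0 -1;-0.18 -0.02 0 0 -1;-0.18 -0.02 0 0 -1;-0.18 -0.02 0 0 -1;-0.18 -0.02 0 0 -1;-0.18 -0.02 0 0 -1;-0.18 -0.02 0 0 -1;-0.18 -0.02 0 0 -1;-0.18 -0.02 0 0 -1;-0.18 -0.02 0 0 -1'
python3 -m crank '-0.18 -0.02 0 0 -1;-0.18 -0.02 0 0 -1;-0.18 -0.02 0 0 -1;-0.1 -0.024 0 0 -1;0 0 0.14 0 -1;0 0 0.1 0 -1;0 0 0 0 -1'
python3 -c "
from h import *
go(*case(-.025,-.0755+.05),.0175,96.7)"
```

```text
time: 16.45
ee_pos: [0.5311, -0.0318, 0.1102]
eef_rot: [0.665, 0.747, 0.0, 0.0]
ft_force: [1.1, -0.5, -3.3]
width: 0.0193
grip_force: 50.0
time: 17.15
ee_pos: [0.5275, -0.1592, 0.0596]
eef_rot: [0.665, 0.747, -0.001, -0.002]
ft_force: [-0.3, 0.2, -3.6]
width: 0.019
grip_force: 50.0
psi 96.6 turn 0.1deg yaw -0.001 | dx 0.007 dy 0.015 dz 0.210 | t 17.1 w 0.0190
```

```bash
python3 -m crank '0.007 0.015 0.1 0 -1;0 0 0.08 0 -1;0 0 0.03 0 -1;0 0 0 0 -1;0 0 0 0 -0.28;0 0 0 0 -0.28;0 0 0 0 -0.28;0 0 -0.1 0 -0.28;0 0 -0.2 0 -0.2;0 0 -0.2 0 0'
python3 -c "
from h import *
go(.5305,.1277,.1,92.3)
c=cams.camera('top');cv2.imwrite('pics/full4.png',cv2.resize(c['img'][120:280,155:430],None,fx=2.9,fy=2.9,interpolation=cv2.INTER_CUBIC))"
```

```text
time: 18.15
ee_pos: [0.5318, -0.1575, 0.1211]
eef_rot: [0.665, 0.747, -0.0, -0.0]
ft_force: [0.6, -0.2, 0.8]
width: 0.0373
grip_force: 0.0
psi 96.7 turn -4.4deg yaw 0.049 | dx 1.425 dy 0.051 dz 0.105 | t 18.1 w 0.0373
```

View pics/full4.png

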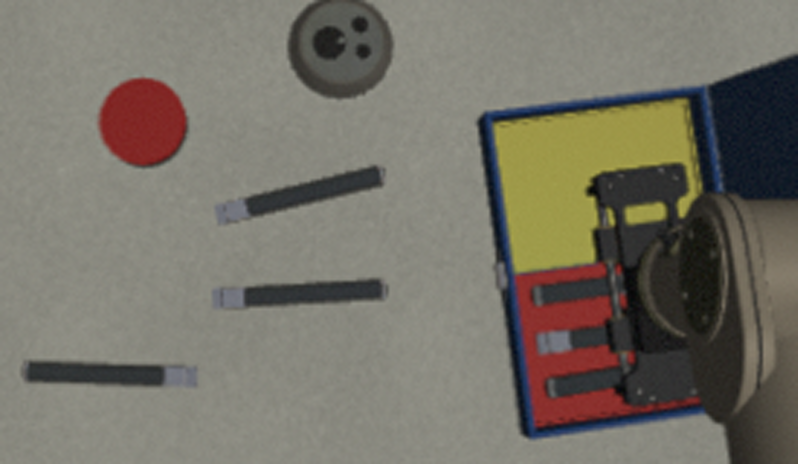

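All three shorts sit in the red tray, and the longs at (300,193), (300,293) and (110,374) are unmoved. Next is L2.

```bash
python3 -m crank '0 0 -0.05 0.049 0;0.178 0.0065 0 0 0;0.178 0.0065 0 0 0;0.178 0.0065 0 0 0;0.178 0.0065 0 0 0;0.178 0.0065 0 0 0;0.178 0.0065 0 0 0;0.178 0.0065 0 0 0;0.178 0.0065 0 0 0;0 0 0.15 0 0'
python3 -m crank '0 0 0.15 0 0;0 0 0 0 0'
python3 -c "
from h import *
go(.5305,.1277,.006,92.3)"
```

```text
time: 19.2
ee_pos: [0.5331, 0.1342, 0.1034]
eef_rot: [0.691, 0.723, 0.004, 0.001]
ft_force: [0.1, -0.1, 0.0]
width: 0.0433
grip_force: 0.0
time: 19.4
ee_pos: [0.5292, 0.1267, 0.0668]
eef_rot: [0.693, 0.721, -0.002, -0.002]
ft_force: [-0.8, -0.9, 0.6]
width: 0.0434
grip_force: 0.0
psi 92.3 turn 0.0deg yaw -0.000 | dx 0.005 dy 0.007 dz 0.304 | t 19.4 w 0.0434
```

```bash
python3 -m crank '0.005 0.007 0.14 0 0;0 0 0.1 0 0;0 0 0.058 0 0;0 0 0 0 0;0 0 0 0 -1;0 0 0 0 -1;0 0 0 0 -1;0 0 0 0 -1;0 0 -0.05 0 -1;0 0 -0.2 0 -1'
python3 -m crank '0 0 -0.2 0 -1;0 0 -0.05 -0.049 -1;0 0 0 0 -1'
python3 -c "
from h import *
go(*case(0,.0755+.04),.06,96.7)"
```

```text
time: 20.4
ee_pos: [0.5301, 0.1272, 0.058]
eef_rot: [0.693, 0.721, -0.003, -0.002]
ft_force: [0.4, -0.5, -3.8]
width: 0.0192
grip_force: 50.0
time: 20.7
ee_pos: [0.5338, 0.1286, 0.1126]
eef_rot: [0.664, 0.747, 0.001, 0.001]
ft_force: [-0.8, -1.4, -3.9]
width: 0.0192
grip_force: 50.0
psi 96.7 turn -0.0deg yaw 0.000 | dx -1.543 dy 0.521 dz 0.263 | t 20.7 w 0.0192
```

```bash
python3 -m crank '-0.1 0.04 0 0 -1;-0.18 0.06 0 0 -1;-0.18 0.06 0 0 -1;-0.18 0.06 0 0 -1;-0.18 0.06 0 0 -1;-0.18 0.06 0 0 -1;-0.18 0.06 0 0 -1;-0.18 0.06 0 0 -1;-0.183 0.061 0 0 -1;0 0 0 0 -1'
python3 -m crank '0 0 0.14 0 -1;0 0 0.1 0 -1;0 0 0 0 -1'
python3 -c "
from h import *
go(*case(0,.0755+.04),.0175,96.7)"
```

```text
time: 21.7
ee_pos: [0.6718, -0.1737, 0.1077]
eef_rot: [0.669, 0.744, -0.002, -0.0]
ft_force: [-0.6, -0.7, -3.5]
width: 0.0189
grip_force: 50.0
time: 22.0
ee_pos: [0.6691, -0.1658, 0.0575]
eef_rot: [0.665, 0.747, -0.002, -0.003]
ft_force: [-0.4, 0.4, -3.4]
width: 0.0196
grip_force: 50.0
psi 96.6 turn 0.1deg yaw -0.001 | dx -0.002 dy 0.021 dz 0.200 | t 22.0 w 0.0196
```

```bash
python3 -m crank '0 0.01 0.1 0 -1;0 0 0.07 0 -1;0 0 0.02 0 -1;0 0 0 0 -1;0 0 0 0 -1'
python3 -c "
from h import *
go(*case(0,.0755+.04),.0175,96.7)"
```

```text
time: 22.5
ee_pos: [0.6745, -0.1659, 0.025]
eef_rot: [0.665, 0.747, 0.0, 0.0]
ft_force: [0.4, 0.4, -3.3]
width: 0.0197
grip_force: 50.0
psi 96.7 turn 0.0deg yaw -0.001 | dx 0.001 dy -0.006 dz 0.037 | t 22.5 w 0.0197
```

```bash
python3 -m crank '0 -0.006 0.03 0 -1;0 0 0 0 -1;0 0 0 0 -1;0 0 0 0 -0.28;0 0 0 0 -0.28;0 0 0 0 -0.28;0 0 0 0 -0.28;0 0 -0.1 0 -0.28;0 0 -0.2 0 -0.2;0 0 -0.2 0 0'
python3 -c "
from h import *
go(.6266,.1264,.1,102.3)
c=cams.camera('top');cv2.imwrite('pics/full5.png',cv2.resize(c['img'][120:280,155:430],None,fx=2.9,fy=2.9,interpolation=cv2.INTER_CUBIC))"
```

```text
time: 23.5
ee_pos: [0.6722, -0.1659, 0.1188]
eef_rot: [0.665, 0.747, -0.0, -0.001]
ft_force: [0.6, -0.3, 0.8]
width: 0.0372
grip_force: 0.0
psi 96.7 turn 5.6deg yaw -0.063 | dx 1.476 dy 0.089 dz 0.094 | t 23.5 w 0.0372
```

```bash
python3 -m crank '0 0 -0.05 -0.063 0;0.184 0.011 0 0 0;0.184 0.011 0 0 0;0.184 0.011 0 0 0;0.184 0.011 0 0 0;0.184 0.011 0 0 0;0.184 0.011 0 0 0;0.184 0.011 0 0 0;0.184 0.011 0 0 0;0 0 0.15 0 0'
python3 -m crank '0 0 0.05 0 0;0 0 0 0 0'
python3 -c "
from h import *
go(.6266,.1264,.006,102.3)
c=cams.camera('top');print('stone',world(c,[(272,135.7)],.056))
cv2.imwrite('pics/full6.png',cv2.resize(c['img'][120:280,155:430],None,fx=2.9,fy=2.9,interpolation=cv2.INTER_CUBIC))"
```

```text
time: 24.55
ee_pos: [0.6275, 0.1336, 0.1022]
eef_rot: [0.624, 0.781, 0.004, 0.001]
ft_force: [-0.1, 0.1, -0.8]
width: 0.0436
grip_force: 0.0
time: 24.75
ee_pos: [0.6263, 0.1238, 0.0864]
eef_rot: [0.628, 0.779, -0.002, -0.001]
ft_force: [0.5, 0.1, 0.5]
width: 0.0433
grip_force: 0.0
psi 102.3 turn 0.0deg yaw -0.000 | dx 0.013 dy 0.004 dz 0.402 | t 24.8 w 0.0433
stone [[0.76409179 0.08645892 0.056     ]]
```

View pics/full6.png

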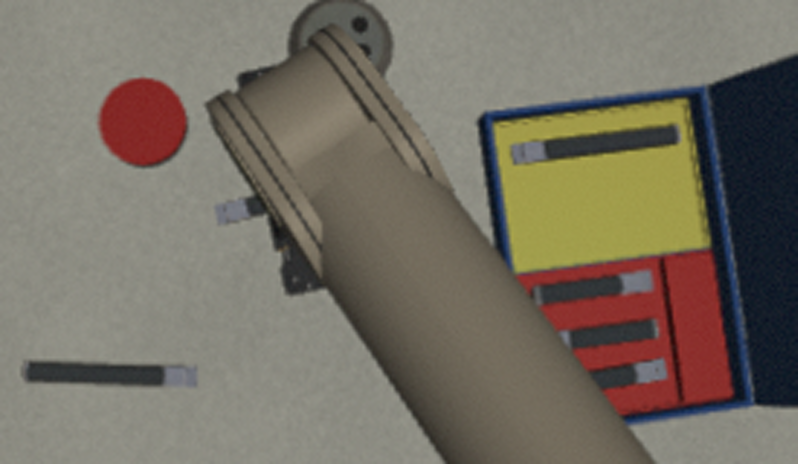

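L2 lies well in the yellow tray's outer slot, ends (512,153)-(678,134), and L1's blade end is unmoved at (216,212). I'll pick L1.

```bash
python3 -m crank '0.01 0.004 0.18 0 0;0 0 0.14 0 0;0 0 0.078 0 0;0 0 0 0 0;0 0 0 0 -1;0 0 0 0 -1;0 0 0 0 -1;0 0 0 0 -1;0 0 -0.05 0 -1;0 0 -0.2 0 -1'
python3 -m crank '0 0 -0.2 0 -1;0 0 -0.05 0.063 -1;0 0 0 0 -1'
python3 -c "
from h import *
go(*case(0,.0755-.005),.06,96.7)"
```

```text
time: 25.8
ee_pos: [0.6246, 0.1262, 0.0555]
eef_rot: [0.627, 0.779, -0.003, -0.002]
ft_force: [0.8, -0.6, -4.2]
width: 0.0195
grip_force: 50.0
time: 26.1
ee_pos: [0.6285, 0.1279, 0.1114]
eef_rot: [0.665, 0.746, 0.001, 0.001]
ft_force: [0.4, -0.5, -4.6]
width: 0.0193
grip_force: 50.0
psi 96.6 turn 0.1deg yaw -0.002 | dx -1.485 dy -0.174 dz 0.257 | t 26.1 w 0.0193
```

```bash
python3 -m crank '-0.12 -0.01 0 0 -1;-0.17 -0.02 0 0 -1;-0.17 -0.02 0 0 -1;-0.17 -0.02 0 0 -1;-0.17 -0.02 0 0 -1;-0.17 -0.02 0 0 -1;-0.17 -0.02 0 0 -1;-0.17 -0.02 0 0 -1;-0.17 -0.024 0 0 -1;0 0 0 0 -1'
python3 -m crank '0 0 0.14 0 -1;0 0 0.1 0 -1;0 0 0 0 -1;0 0 0 0 -1;0 0 0 0 -1'
python3 -c "
from h import *
go(*case(0,.0755-.005),.0175,96.7)"
```

```text
time: 27.1
ee_pos: [0.6253, -0.1781, 0.1066]
eef_rot: [0.667, 0.745, -0.002, -0.0]
ft_force: [0.0, -1.1, -5.2]
width: 0.0198
grip_force: 50.0
time: 27.6
ee_pos: [0.6279, -0.1704, 0.0618]
eef_rot: [0.665, 0.747, 0.0, 0.001]
ft_force: [-0.3, -0.1, -3.9]
width: 0.0192
grip_force: 50.0
psi 96.7 turn -0.0deg yaw 0.000 | dx -0.003 dy 0.003 dz 0.221 | t 27.6 w 0.0192
```

```bash
python3 -m crank '0 0.003 0.1 0 -1;0 0 0.08 0 -1;0 0 0.042 0 -1;0 0 0 0 -1;0 0 0 0 -0.28;0 0 0 0 -0.28;0 0 0 0 -0.28;0 0 -0.1 0 -0.28;0 0 -0.2 0 -0.2;0 0 -0.2 0 0'
python3 -c "
from h import *
go(.4542,.3124,.1,87.9)"
```

```text
time: 28.6
ee_pos: [0.6275, -0.1703, 0.1171]
eef_rot: [0.665, 0.747, -0.0, -0.001]
ft_force: [1.3, -0.4, 0.5]
width: 0.0371
grip_force: 0.0
psi 96.7 turn -8.8deg yaw 0.097 | dx 2.380 dy -0.954 dz 0.086 | t 28.6 w 0.0371
```

Over to L3.

```bash
python3 -m crank '0 0 -0.05 0.05 0;0 0 0 0.047 0;0.17 -0.068 0 0 0;0.17 -0.068 0 0 0;0.17 -0.068 0 0 0;0.17 -0.068 0 0 0;0.17 -0.068 0 0 0;0.17 -0.068 0 0 0;0.17 -0.068 0 0 0;0.17 -0.068 0 0 0'
python3 -m crank '0.17 -0.068 0 0 0;0.17 -0.068 0 0 0;0.17 -0.068 0 0 0;0.17 -0.068 0 0 0;0.17 -0.068 0 0 0;0.17 -0.068 0 0 0;0 0 0.15 0 0;0 0 0 0 0;0 0 0 0 0'
python3 -c "
from h import *
go(.4542,.3124,.006,87.9)
c=cams.camera('top');cv2.imwrite('pics/full7.png',cv2.resize(c['img'][120:280,155:430],None,fx=2.9,fy=2.9,interpolation=cv2.INTER_CUBIC))"
```

```text
time: 29.6
ee_pos: [0.5285, 0.1066, 0.1266]
eef_rot: [0.72, 0.694, 0.0, 0.0]
ft_force: [-0.1, -0.1, -0.1]
width: 0.0433
grip_force: 0.0
time: 30.5
ee_pos: [0.455, 0.3114, 0.0964]
eef_rot: [0.72, 0.694, -0.001, -0.0]
ft_force: [0.4, -0.0, 0.4]
width: 0.0432
grip_force: 0.0
psi 87.9 turn 0.0deg yaw -0.000 | dx 0.005 dy -0.004 dz 0.452 | t 30.5 w 0.0432
```

View pics/full7.png

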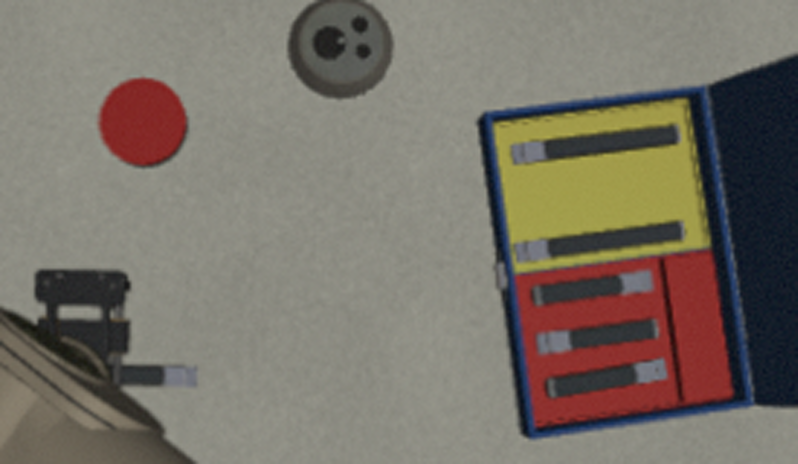

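L1 has been knocked toward the divider, ends (515,250)-(683,231), still lengthwise. L3's blade is unmoved at (197,377). I'll check L1 and L2 numerically.

```bash
python3 - <<'E'
from h import *
c=cams.camera("top")
for n,a,b in[("L2",(512,153),(678,134)),("L1",(515,250),(683,231)),("Sin",(532,296),(652,281)),("Smid",(538,343),(658,328)),("Sout",(547,388),(665,370))]:
    w=world(c,[(np.array(p)+.5)/2.9-.5+[155,120] for p in(a,b)],.027)[:,:2];q=(w-C)@R2;print(n,q.mean(0).round(4),(q[0]-q[1]).round(4))
E
python3 -m crank '0.005 -0.004 0.2 0 0;0 0 0.14 0 0;0 0 0.11 0 0;0 0 0 0 0;0 0 0 0 -1;0 0 0 0 -1;0 0 0 0 -1;0 0 0 0 -1;0 0 -0.05 0 -1;0 0 -0.2 0 -1'
python3 -m crank '0 0 -0.2 0 -1;0 0 -0.05 -0.05 -1;0 0 0 -0.047 -1;0 0 0 0 -1'
python3 -c "
from h import *
go(*case(0,.0755-.008),.06,96.7)"
```

```text
L2 [-0.0018  0.115 ] [-0.1675  0.0019]
L1 [-0.0121  0.0204] [-0.1682  0.0033]
Sin [-0.0261 -0.0249] [-0.1197  0.0013]
Smid [-0.0266 -0.0707] [-0.1195  0.0017]
Sout [-0.0246 -0.1134] [-0.1179 -0.0011]
time: 31.6
ee_pos: [0.4518, 0.311, 0.054]
eef_rot: [0.72, 0.694, -0.003, -0.001]
ft_force: [0.9, 0.0, -3.5]
width: 0.0195
grip_force: 50.0
time: 32.0
ee_pos: [0.454, 0.3129, 0.107]
eef_rot: [0.664, 0.747, 0.0, 0.0]
ft_force: [-0.1, -0.2, -5.0]
width: 0.0194
grip_force: 50.0
psi 96.7 turn -0.0deg yaw 0.000 | dx -2.505 dy 0.570 dz 0.235 | t 32.0 w 0.0194
```

All placements are within tolerance. L3 goes in the gap at y = 67.5 mm.

```bash
python3 -m crank '-0.12 0.04 0 0 -1;-0.17 0.04 0 0 -1;-0.17 0.04 0 0 -1;-0.17 0.04 0 0 -1;-0.17 0.04 0 0 -1;-0.17 0.04 0 0 -1;-0.17 0.04 0 0 -1;-0.17 0.04 0 0 -1;-0.17 0.04 0 0 -1;-0.17 0.04 0 0 -1'
python3 -m crank '-0.17 0.04 0 0 -1;-0.17 0.04 0 0 -1;-0.17 0.04 0 0 -1;-0.17 0.04 0 0 -1;-0.175 0.01 0 0 -1;0 0 0 0 -1;0 0 0.14 0 -1;0 0 0.08 0 -1;0 0 0 0 -1;0 0 0 0 -1'
python3 -c "
from h import *
go(*case(0,.0755-.008),.0175,96.7)"
```

```text
time: 33.0
ee_pos: [0.5716, -0.0068, 0.1061]
eef_rot: [0.666, 0.746, -0.0, -0.0]
ft_force: [0.8, 0.7, -4.3]
width: 0.0195
grip_force: 50.0
time: 34.0
ee_pos: [0.6252, -0.1708, 0.0624]
eef_rot: [0.665, 0.747, -0.0, -0.0]
ft_force: [-0.1, -0.0, -3.0]
width: 0.0195
grip_force: 50.0
psi 96.7 turn 0.0deg yaw -0.001 | dx -0.003 dy 0.002 dz 0.224 | t 34.0 w 0.0195
```

```bash
python3 -m crank '0 0.002 0.1 0 -1;0 0 0.08 0 -1;0 0 0.044 0 -1;0 0 0 0 -1;0 0 0 0 -0.28;0 0 0 0 -0.28;0 0 0 0 -0.28;0 0 -0.1 0 -0.28;0 0 -0.2 0 -0.2;0 0 -0.2 0 -0.5'
python3 -m crank '0 0 -0.2 0 -1;0 0 -0.24 0 -1;0 0 -0.24 0 -1;0 0 -0.24 0 -1;0 0 -0.24 0 -1;0 0 -0.24 0 -1;0 0 -0.1 0 -1;0 0 0 0 -1'
python3 - <<'E'
from h import *
c=cams.camera("top")
obs=(np.array([(583,22),(662,547)])+.5)/4-.5+[310,125]
for t in np.arange(1.65,1.96,.05):
    p=pix(c,[[*case(.11-.22*np.cos(t),y),.05+.22*np.sin(t)] for y in(.157,-.157)]);print(t.round(2),(p-obs).round(1).tolist())
print(world(c,[(740/1.5625,218/1.5625)],.04))
go(*case(.2,-.06),.42,96.7)
cv2.imwrite('pics/full8.png',cv2.resize(c['img'][100:280,225:500],None,fx=2.9,fy=2.9,interpolation=cv2.INTER_CUBIC))
E
```

```text
time: 35.0
ee_pos: [0.6255, -0.1711, 0.1188]
eef_rot: [0.665, 0.747, -0.0, -0.0]
ft_force: [0.5, -0.8, 0.5]
width: 0.0309
grip_force: 0.0
time: 35.8
ee_pos: [0.6265, -0.1706, 0.4217]
eef_rot: [0.665, 0.747, 0.002, 0.003]
ft_force: [0.8, 0.6, -0.2]
width: 0.0004
grip_force: 0.0
1.65 [[-18.0, 0.3], [-17.0, 4.2]]
1.7 [[-13.9, -0.1], [-12.9, 3.4]]
1.75 [[-9.9, -0.4], [-8.9, 2.6]]
1.8 [[-6.1, -0.7], [-5.2, 1.8]]
1.85 [[-2.5, -0.9], [-1.6, 1.0]]
1.9 [[0.9, -1.0], [1.7, 0.2]]
1.95 [[4.1, -1.1], [4.8, -0.6]]
[[ 0.756974   -0.50792939  0.04      ]]
psi 96.7 turn 0.0deg yaw -0.000 | dx -1.002 dy -0.641 dz -0.004 | t 35.9 w 0.0001
```

View pics/full8.png

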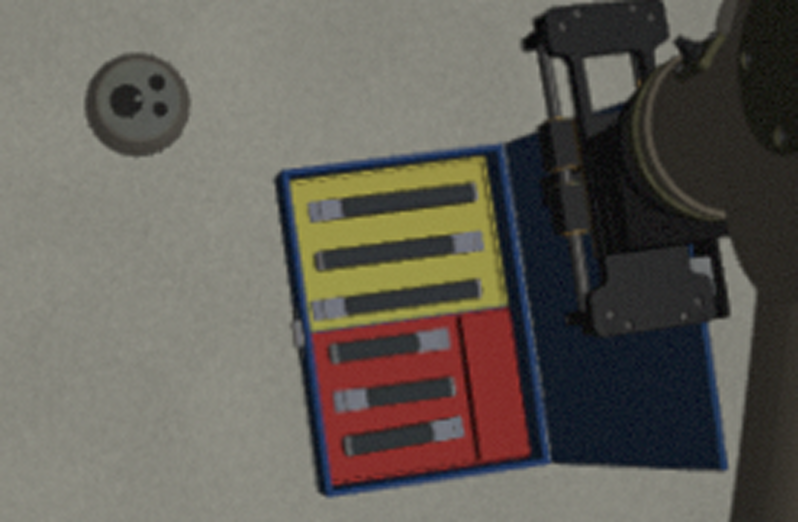

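All six lie flat in their trays: three longs in yellow, three shorts in red. The lid is at about 1.88 rad. I'll go over and behind it.

```bash
python3 -m crank '-0.12 -0.06 0 0 -1;-0.18 -0.09 0 0 -1;-0.18 -0.1 0 0 -1;-0.18 -0.1 0 0 -1;-0.18 -0.1 0 0 -1;-0.18 -0.1 0 0 -1;-0.18 -0.09 0 0 -1;0 0 0 0 -1;0 0 0 0 -1'
python3 -c "
from h import *
go(*case(.24,-.06),.225,96.7)"
```

```text
time: 36.75
ee_pos: [0.5258, -0.4252, 0.4158]
eef_rot: [0.666, 0.746, -0.0, -0.001]
ft_force: [0.1, 1.8, 0.1]
width: 0.0004
grip_force: 0.0
psi 96.6 turn 0.1deg yaw -0.002 | dx 0.003 dy 0.006 dz 0.954 | t 36.8 w 0.0004
```

```bash
python3 -m crank '0.003 0.006 0.18 0 -1;0 0 0.2 0 -1;0 0 0.2 0 -1;0 0 0.2 0 -1;0 0 0.17 0 -1;0 0 0 0 -1;0.06 0 0 0 -1;0.06 0 0 0 -1;0.06 0 0 0 -1;0.06 0 0 0 -1'
python3 -m crank '0.06 0 0 0 -1;0.06 0 0 0 -1;0.06 0 -0.02 0 -1;0.06 0 -0.02 0 -1;0.06 0 -0.02 0 -1;0 0 0 0 -1'
python3 - <<'E'
from h import *
go(*case(.129,-.06),.24,96.7)
o=None
for t in np.arange(1.55,-.01,-.1):
    r=190+25*(1-t/1.55);x=120-r*np.cos(t)+9*np.sin(t);z=50+r*np.sin(t)+9*np.cos(t)
    if o: print(round(t,2),"x",round(x),"z",round(z),"row dx %.3f dz %.3f"%((o[0]-x)/200,(o[1]-z)/200))
    o=(x,z)
E
```

```text
time: 37.75
ee_pos: [0.5227, -0.3746, 0.2292]
eef_rot: [0.664, 0.747, 0.0, 0.001]
ft_force: [0.5, -3.0, 3.4]
width: 0.0004
grip_force: 2.0
time: 38.35
ee_pos: [0.5155, -0.3141, 0.2405]
eef_rot: [0.664, 0.748, 0.0, 0.0]
ft_force: [0.1, -0.5, -0.1]
width: 0.0005
grip_force: 0.0
psi 96.8 turn -0.1deg yaw 0.001 | dx -0.000 dy -0.008 dz 0.002 | t 38.4 w 0.0005
1.45 x 106 z 241 row dx 0.096 dz -0.006
1.35 x 86 z 241 row dx 0.097 dz 0.004
1.25 x 67 z 238 row dx 0.097 dz 0.014
1.15 x 48 z 233 row dx 0.096 dz 0.024
1.05 x 29 z 226 row dx 0.094 dz 0.034
0.95 x 11 z 218 row dx 0.090 dz 0.043
0.85 x -6 z 207 row dx 0.086 dz 0.052
0.75 x -22 z 195 row dx 0.081 dz 0.061
0.65 x -37 z 181 row dx 0.075 dz 0.070
0.55 x -51 z 165 row dx 0.068 dz 0.078
0.45 x -63 z 148 row dx 0.061 dz 0.085
0.35 x -74 z 130 row dx 0.052 dz 0.091
0.25 x -82 z 111 row dx 0.043 dz 0.097
0.15 x -89 z 91 row dx 0.033 dz 0.101
0.05 x -93 z 70 row dx 0.023 dz 0.105
```

```bash
python3 -m crank '0.06 0 0 0 -1;0.06 0 0 0 -1;0.1 0 0 0 -1;0.1 0 0.014 0 -1;0.095 0 0.024 0 -1;0.094 0 0.034 0 -1;0.09 0 0.043 0 -1;0.086 0 0.052 0 -1;0 0 0 0 -1'
python3 - <<'E'
from h import *
s=read_state();print((s["ee_pos"][:2]-C)@R2,s["ee_pos"][2],s["ft_force"])
c=cams.camera("scene");cv2.imwrite("pics/lid1.png",cv2.resize(c["img"],None,fx=1.5,fy=1.5))
E
```

```text
time: 39.25
ee_pos: [0.4984, -0.177, 0.2052]
eef_rot: [0.663, 0.748, -0.0, -0.001]
ft_force: [0.3, 0.1, 0.6]
width: 0.0006
grip_force: 0.0
[-0.00919193 -0.05949413] 0.20516651999014104 [0.26034562 0.13606357 0.57187198]
```

View pics/lid1.png

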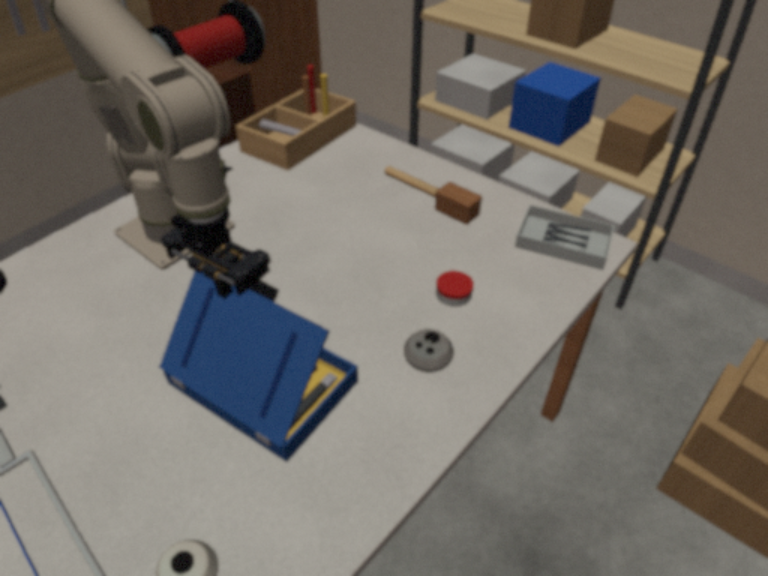

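The lid follows at about 0.8 rad, with the fingers on its outer face. I'll continue down to just above the catch.

```bash
python3 -m crank '0.075 0 0.06 0 -1;0.075 0 0.07 0 -1;0.068 0 0.078 0 -1;0.061 0 0.085 0 -1;0.052 0 0.091 0 -1;0.043 0 0.097 0 -1;0.033 0 0.1 0 -1;0 0 0 0 -1;0 0 0 0 -1'
python3 - <<'E'
from h import *
s=read_state();print((s["ee_pos"][:2]-C)@R2,s["ee_pos"][2],s["ft_force"])
E
```

```text
time: 40.2
ee_pos: [0.4901, -0.1, 0.0906]
eef_rot: [0.665, 0.747, 0.0, -0.0]
ft_force: [0.3, -0.1, 0.2]
width: 0.0007
grip_force: 0.0
[-0.08661962 -0.05885814] 0.09055434824973148 [ 0.31780902 -0.11108088  0.21271235]
```

```bash
python3 -m crank '0 0 -0.1 0 -1;0.05 0.15 0 0 -1;0.03 0.145 0 0 -1;0 0 0.1 0 -1;0 0 0.04 0 -1;0 0 0.02 0 -1;0 0 0.02 0 -1;0 0 0.02 0 -1'
python3 -m crank '0 0 0.02 0 -1;0 0 0 0 -1'
python3 - <<'E'
from h import *
s=read_state();print((s["ee_pos"][:2]-C)@R2,s["ee_pos"][2],s["ft_force"])
E
```

```text
time: 41.0
ee_pos: [0.5466, -0.0772, 0.0712]
eef_rot: [0.665, 0.747, -0.0, 0.0]
ft_force: [-5.2, 1.9, 13.4]
width: 0.0005
grip_force: 6.0
time: 41.2
ee_pos: [0.5464, -0.0771, 0.0664]
eef_rot: [0.665, 0.747, -0.0, 0.0]
ft_force: [0.2, -0.1, -1.2]
width: 0.0005
grip_force: 0.0
[-0.10285846 -0.00022916] 0.06639559502047206 [ 0.19070039 -0.08950131 -1.21472131]
```

```bash
python3 -m crank '0 0 0.015 0 -1;0 0 0.015 0 -1;0 0 0.01 0 -1;0 0 0 0 -1;0 0 0 0 -1'; python3 -m crank '0 0 0.01 0 -1;0 0 0.01 0 -1;0 0 0 0 -1'
```

```text
time: 41.7
ee_pos: [0.547, -0.0772, 0.0601]
eef_rot: [0.665, 0.747, -0.0, 0.001]
ft_force: [-9.8, -0.2, 26.6]
width: 0.0008
grip_force: 13.4
time: 42.0
ee_pos: [0.5474, -0.0771, 0.059]
eef_rot: [0.665, 0.747, -0.001, 0.002]
ft_force: [-25.3, 0.1, 62.7]
width: 0.0
grip_force: 31.1
```

Hard stop at z = 59 mm, which is the fully shut height. I'll retract and do a pixel check of the lid edge.

```bash
python3 -m crank '0 0 -0.05 0 -1;0 0 -0.15 0 -1;0 0 -0.2 0 -1;0 0 -0.2 0 -1;0 0 -0.2 0 -1;0.2 0 -0.1 0 -1;0.2 0 0 0 -1;0.2 0 0 0 -1;0.2 0 0 0 -1;0.2 0 0 0 -1'
python3 -m crank '0.2 0 0 0 -1;0.2 0 0 0 -1;0 0 0 0 -1;0 0 0 0 -1'
python3 - <<'E'
from h import *
c=cams.camera("scene");h=cv2.cvtColor(c["img"],cv2.COLOR_BGR2HSV)
m=cv2.inRange(h,(105,120,40),(130,255,255));n,l,st,_=cv2.connectedComponentsWithStats(m)
k=[i for i in range(1,n) if st[i,4]>1500];hull=cv2.convexHull(np.vstack([np.argwhere(l==i)[:,::-1] for i in k if st[i,0]<250]).astype(np.int32))
ap=cv2.approxPolyDP(hull,4,True).reshape(-1,2);print("blue hull",ap.tolist())
for t in(0,.06):
    print(t,pix(c,[[*case(.11-.22*np.cos(t)+.009*np.sin(t),y),.05+.22*np.sin(t)+.009*np.cos(t)] for y in(.157,-.157)]).round(1).tolist())
E
```

```text
time: 43.0
ee_pos: [0.5231, 0.1228, 0.2339]
eef_rot: [0.665, 0.747, -0.0, 0.0]
ft_force: [0.8, 1.1, -0.3]
width: 0.0002
grip_force: 0.0
time: 43.4
ee_pos: [0.5138, 0.2021, 0.2337]
eef_rot: [0.664, 0.748, -0.0, 0.0]
ft_force: [0.7, 0.1, -0.2]
width: 0.0004
grip_force: 0.0
blue hull [[236, 253], [190, 305], [125, 262], [109, 243], [160, 202], [235, 242]]
0 [[237.9, 241.6], [158.6, 199.3]]
0.06 [[237.6, 238.8], [157.7, 196.5]]
```

The lid-edge corners at (235,242) and (160,202) match the shut lid, so I'll hand in.

```bash
python3 -c "
from bench import workorder;print(workorder.close_job())"
```

```text
the job is handed in; nothing more can be done
None
```

The job is handed in, with all six chisels in their trays and the lid pressed to its hard stop at the shut height; the hand-in returned no verdict.

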